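# Register an open amplifier housing against the stops of a test fixture

## Robot

A 6-joint arm with a two-finger parallel gripper is mounted at the origin on the work surface. World frame = base frame: x ahead of the robot, y to its left, z up, the work surface at z = 0. Lengths are in m, angles in degrees, forces in N, time in s.
With the tool pointing down it reaches from about 0.25 to 0.725 m from the base axis. Payload 9.7 kg.
Tool frame: the origin (TCP) lies midway between the tips of the shut fingers; the grasp point (between the pads) lies 19 mm behind it; x points along the fingers, y is the direction in which the jaws open and shut, and the axes are right-handed (so a half turn about x gives the same grasp; the last joint's range is limited). The gripper opens to 85 mm and grips with 20 to 120 N. Pads are 22 mm wide; open, the fingers measure 114 mm over their backs; the gripper's body (76 mm by 85 mm) begins 54 mm behind the grasp point. The pads swing forward as they close: fully open they stand 13 mm farther back than shut.
Start: joints at [-75.63, 4.979, 10.078, 95.1, 0, 90], TCP at [0.136, -0.533, 0.231] pointing down, gripper open.
Joint ranges: [-179.16, 179.16], [-48.56, 103.87], [-65.8, 70.77], [-126.05, 130.52], [-82.76, 87.17], [-180, 180]. Speed limits (degrees/s): [127.2, 127.2, 147.25, 180, 180, 180].

## Interface

Orientations are given as [roll, pitch, yaw] about the fixed x, y, z axes, in that order (R = Rz(yaw) Ry(pitch) Rx(roll)).
In Python, from workcell import bot, cams gives the robot as it stands.
- The arm moves only by the tool apply_moves, never from a script. Its argument "commands" is a list of rows, each a list of 5 numbers: the shift along the tool's x, y, z in m, then the turn about the tool's x in rad, then the opening, from -1 (shut) to 1 (fully open). In form: [[tx, ty, tz, roll, hand], ...]. A call has 1 to 12 rows; each row is the pose to reach, as a shift and turn from the pose measured when the call began, along the tool's axes at that moment; what a row does not reach only later rows make up. A row lasts 1/10 s, in which the tool goes at most 50 mm and 8.59 degrees, less where a joint would pass 70% of its speed; a pose out of reach is approached as far as the arm can. A call with a gripper value outside its range is refused whole. The fingers move at their own pace and stop on an object; "newtons" is the grip in N (left out, the last holds). Time passes only in rows, so rows that repeat a pose let the fingers close. It gives the time, the measured TCP pose, the force and the opening at its end, in the units of the state.
- bot.get_obs(): the state, without advancing time (a new reading comes with each control period).
- cams.camera(name): name is "scene" or "top" or "wrist"; returns a dict with "frame" (480x640x3 uint8, blue, green, red), "depth" (480x640 float32, m along the optical axis (not along the pixel's ray), 0 where there is no reading), "camera_matrix" (3x3 intrinsics, pixels), "R" (3x3) and "t" (3): a world point X has camera coordinates R X + t; the wrist camera has in their place "mount" (4x4, takes a point from camera to tool coordinates, whose origin is the TCP and whose axes are the tool frame's). Camera axes: x right, y down, z forward; pixel columns grow to the right and rows downward; lengths in m; the calibration is good to about 2 mm. The wrist camera is an equidistant fisheye: a pixel r from the principal point sees the ray r / f radians off the axis. A picture is of the moment at which its call begins: read the wrist's pose just before it.
- bot.job_done(): hands the job in, once; it reports no verdict.
Trained networks look in the newest picture that a camera, given by its name, has taken for a name from the list of things; names that differ only in an ending like _2 or _b are one class to them, and where a whole thing is asked for, a point or a joint stands for the part that bears it (a point fixed in the world has none). Each returns a list of dicts, best first, with "confidence" (0 to 1); they miss things now and then, are a little off and sometimes report something else, mostly with a low value. They report only what shows in the picture. A call takes as long as a camera call. They do not tell look-alikes from the thing itself.
- cams.spot_in(name, camera): "rect" ([left, top, right, bottom] in pixels, round what is visible of it).
The state is a dict: "time": time; "q": joint angles; "qd": joint speeds; "joint_efforts": joint torques, N m; "ee_pos": TCP position; "tcp_rot": TCP orientation; "wrist_force": force on the tool from outside, world axes, zero at the start; "torque": the same for the moment, N m; "opening": finger opening in m.
Only numpy, scipy, OpenCV 4.12 (cv2) and the standard library are available. Lean on these libraries where they do the work, as an engineer would, in place of code of your own. Each camera call takes 0.05 s, during which the arm holds its last target. There are 200 camera calls.

## Task

On the steel fixture plate lie two aluminium amplifier housings of the same size, one on each side of the centre stop block. Slide the open one, whose circuit board can be seen, home into its corner: its long side against the rail along the edge of the plate farthest from the robot and its end against the centre stop block, square to both. Leave the covered housing where it is.

Things in the scene. Friction and masses are not known exactly. Their poses are not given: they have to be found in the camera images.
- fixture: Fixed steel plate, 200 (x) by 500 (y) by 10 mm thick, turned at most 9 degrees. Origin: centre of underside; x away from the robot, y left, z up. Rail along the far edge: face at x = +70 mm, 480 mm long, top 30 mm above the bench. Centre stop block: from the rail back to x = 0, faces at y = +15 and -15 mm, top at 30 mm. Housing when home: origin at x = +39, y = +75 or -75 mm.
- open_housing: Loose open-topped aluminium box with a circuit board inside: 62 (x) by 120 (y) by 30 mm high, walls 5 mm, 0.2 to 0.4 kg, slides when pushed. Origin: centre of underside, z up. Flat on the plate, left or right of the stop block, its centre 37 to 60 mm from home along x and 33 to 57 mm along y, its y along the rail within 12 degrees.
- covered_housing: The housing to leave alone: loose, same outside size and axes, closed by a flat cover with six screws; on the plate on the other side of the stop block. Origin: centre of underside.
- dummy_load: Bystander of no concern: loose brass plug, 22 mm wide and 24 mm high, standing on the plate in front of the stop block. Origin: centre of underside.
Things that resemble listed ones, but are neither listed nor needed, are in the scene too. Leave any red look-alike of the open_housing alone.

How it is judged:
By the outcome, as a careful person would: the job done as asked, in the order asked, and still so for the second after the job is handed in, with the robot touching nothing.
It also fails if it takes over 37 s, if anything falls off the work surface, if the arm or the gripper's body presses on something with over 40 N, if the wrist force passes 120 N, or if a joint passes its speed limit or range.

## Working session

There is one attempt and no reset: what is moved stays moved. The work goes in short steps, Python scripts to look and compute and a tool call to move; the robot and the scene stay as the last step left them, time stands still between calls to the robot, and variables do not carry over. Pictures are saved under pics/ and viewed, about 8 in all and at most 12, crops included, and the job is handed in when it is done.

Besides the shell and the picture viewer there is one more tool, called after "Call:" in YAML: its name, and indented under it one key for each argument. apply_moves: Moves the arm, as the interface text tells. Its arguments: {"type":"object","properties":{"commands":{"type":"array"},"newtons":{"type":"number"}},"required":["commands"]}

```bash
mkdir -p pics; ls
python3 - <<'E'
from workcell import bot,cams
import cv2,numpy as np,pickle
o=bot.get_obs();print({k:np.round(v,3).tolist() for k,v in o.items()})
d={}
for n in("top","scene"):
    c=cams.camera(n);d[n]=c
    print(n,c["camera_matrix"].tolist(),np.round(c["R"],3).tolist(),np.round(c["t"],3))
    for k in("fixture","open_housing","covered_housing","dummy_load"):
        print(k,[(np.round(r["rect"]).tolist(),round(r["confidence"],2)) for r in cams.spot_in(k,n)[:3]])
    cv2.imwrite(f"pics/{n}0.png",c["frame"])
pickle.dump(d,open("d.pkl","wb"))
E
```

```text
pics
{'time': 0.0, 'q': [-75.629, 5.009, 10.034, 95.101, 0.001, 90.0], 'qd': [-0.045, 0.014, -0.007, 0.033, 0.071, -0.001], 'joint_efforts': [0.001, -52.039, 46.481, 0.016, -0.0, 0.0], 'ee_pos': [0.136, -0.533, 0.231], 'tcp_rot': [-90.926, 89.924, 103.445], 'wrist_force': [0.489, -0.525, -0.304], 'torque': [-0.006, 0.014, 0.049], 'opening': 0.085}
top [[468.3683197025161, 0.0, 325.36551780385594], [0.0, 468.3683197025161, 240.70991712620378], [0.0, 0.0, 1.0]] [[-0.001, -1.0, 0.028], [-0.997, -0.001, -0.074], [0.074, -0.028, -0.997]] [-0.029  0.582  0.788]
fixture [([175.0, 212.0, 474.0, 353.0], 0.57)]
open_housing [([474.0, 145.0, 545.0, 219.0], 0.96), ([355.0, 273.0, 428.0, 316.0], 0.83), ([78.0, 217.0, 161.0, 272.0], 0.75)]
covered_housing [([215.0, 262.0, 292.0, 315.0], 0.92)]
dummy_load [([315.0, 317.0, 328.0, 329.0], 0.56)]
scene [[539.989289622139, 0.0, 320.3941747867667], [0.0, 539.989289622139, 230.47987792525834], [0.0, 0.0, 1.0]] [[0.5, 0.866, 0.02], [0.582, -0.319, -0.748], [-0.641, 0.386, -0.664]] [-0.278 -0.293  1.425]
fixture [([161.0, 181.0, 429.0, 311.0], 0.8)]
open_housing [([429.0, 177.0, 486.0, 226.0], 0.73), ([206.0, 222.0, 278.0, 267.0], 0.69), ([129.0, 329.0, 195.0, 414.0], 0.55)]
covered_housing [([314.0, 189.0, 378.0, 230.0], 0.58)]
dummy_load []
```

View pics/top0.png

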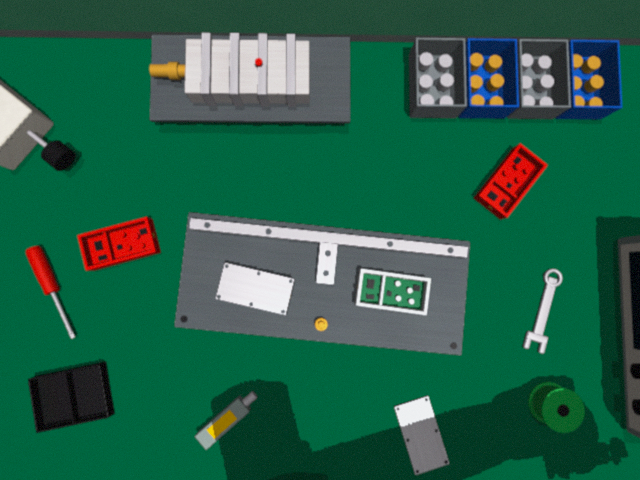

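View pics/scene0.png

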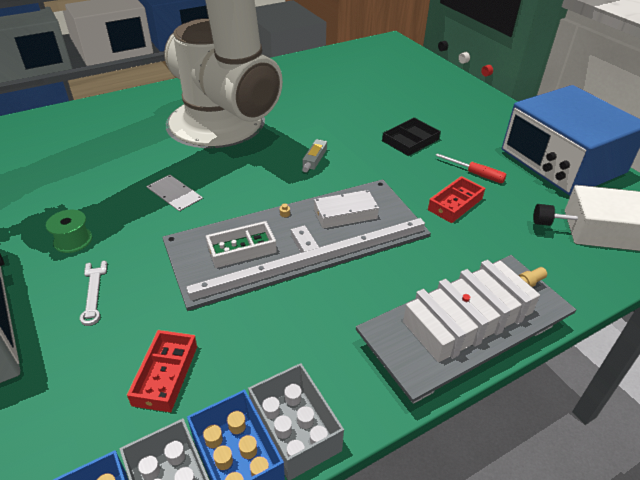

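The top view shows the open housing (green board) at about (393,292), to the right of the stop block (y < 0). The rail is above it, the covered housing is at (255,288), and the brass plug at (321,324). The red boxes are look-alikes. Next I measure the poses.

```bash
cat > m.py <<'E'
import numpy as np,cv2
def ray(c,uv,z):
    """world points at height z for pixels uv"""
    uv=np.atleast_2d(uv).astype(float);K=c["camera_matrix"];R=np.array(c["R"]);t=np.array(c["t"])
    d=np.c_[(uv-[K[0][2],K[1][2]])/K[0][0],np.ones(len(uv))]@R
    o=-R.T@t
    return o+d*((z-o[2])/d[:,2])[:,None]
def cloud(c):
    K=c["camera_matrix"];v,u=np.mgrid[:480,:640];Z=c["depth"]
    P=np.dstack([(u-K[0][2])/K[0][0]*Z,(v-K[1][2])/K[1][1]*Z,Z])
    return (P-c["t"])@np.array(c["R"])
def rect(c,mask,z):
    """min-area rectangle of mask's biggest blob, on plane z, mm: centre, long-axis yaw from +y, sizes"""
    n,L,s,_=cv2.connectedComponentsWithStats(mask.astype(np.uint8))
    b=(L==1+np.argmax(s[1:,4])).astype(np.uint8)
    cn=max(cv2.findContours(b,0,1)[0],key=cv2.contourArea)[:,0].astype(float)
    P=ray(c,cn,z)[:,:2]*1000
    (x,y),(w,h),a=cv2.minAreaRect(P.astype(np.float32))
    if w>h:w,h,a=h,w,a-90
    a=(a+90)%180-90
    return np.array([x,y,a,w,h])
E
python3 - <<'E'
from m import *;import pickle
c=pickle.load(open("d.pkl","rb"))["top"]
P=cloud(c);f=c["frame"].astype(int);z=P[...,2]*1000
br=f.min(2)>130
roi=lambda a,b,e,g:np.pad(np.ones((g-b,e-a),bool),((b,480-g),(a,640-e)))
for (u,v) in [(393,265),(300,228),(325,270),(255,288),(340,300),(393,292),(359,290),(300,250),(250,180)]:print((u,v),f[v,u],np.round(P[v,u]*1000,1))
h=br&roi(350,260,440,322);print("open",rect(c,h,.04))
h=br&roi(205,255,300,322);print("cov",rect(c,h,.04))
r=br&roi(180,210,475,262);
print("rail+stop",rect(c,r,.03))
# plate
g=(f.max(2)-f.min(2)<40)&roi(165,200,480,365);print("plate",rect(c,g,.01))
# stop block
s=br&roi(310,252,340,290);print("stop",rect(c,s,.03))
# rail near edge: bottom-most bright pixel by column
E=[]
for u in list(range(200,310,3))+list(range(345,460,3)):
    v=np.where(br[205:260,u])[0]
    if len(v):E.append((u,205+v.max()+.5))
W=ray(c,E,.03)*1000
p=np.polyfit(W[:,1],W[:,0],1);res=W[:,0]-np.polyval(p,W[:,1]);print("railface x=",p,"yaw",-np.degrees(np.arctan(p[0])),res.std())
E
```

```text
(393, 265) [108 102  96] [ 540.7 -148.     9.3]
(300, 228) [84 83 80] [606.1  15.6   6.8]
(325, 270) [184 176 178] [531.8 -27.7  32.1]
(255, 288) [240 237 238] [501.7  89.9  38. ]
(340, 300) [105 101  96] [479.8 -54.4   9.9]
(393, 292) [ 90 140  48] [ 493.8 -145.9   18.2]
(359, 290) [244 239 240] [498.  -84.8  39.2]
(300, 250) [104 104  95] [567.   15.4  10.4]
(250, 180) [ 65 105   0] [ 6.928e+02  1.052e+02 -2.000e-01]
open [ 495.1512146  -142.66374207   -7.81121826   64.65795135  122.32268524]
cov [500.71368408  90.27560425 -13.29451752  63.33888626 121.58148193]
rail+stop [571.24169922 -33.3381958   -5.85852814  51.5263443  480.84112549]
plate [509.59460449 -26.66650391  -5.9025116  200.99957275 498.91821289]
stop [536.21569824 -29.67405891  84.10319519  31.82258415  56.16896439]
railface x= [1.03523391e-01 5.81397953e+02] yaw -5.910399285276849 0.5031599744460422
```

```bash
cat > go.py <<'E'
from workcell import bot
import numpy as np,sys
from scipy.spatial.transform import Rotation as Ro
C=np.array([509.6,-26.7]);A=np.radians(-5.9);F=np.array([[np.cos(A),-np.sin(A)],[np.sin(A),np.cos(A)]])
def plan(fx,fy,z):
    """tool shift (m) and roll (rad) to TCP at fixture (fx,fy) mm, world height z mm, jaws along fixture y"""
    o=bot.get_obs();p=np.array(o["ee_pos"]);R=Ro.from_euler("xyz",o["tcp_rot"],degrees=True).as_matrix()
    w=np.r_[C+F@[fx,fy],z]/1000
    a=R.T@np.r_[F[:,1],0]; r=np.arctan2(a[2],a[1]); r=(r+np.pi/2)%np.pi-np.pi/2
    print("t",o["time"],"fix",np.round(F.T@(p[:2]*1000-C),1),"z",p[2]*1000,"F(fix)",np.round(F.T@o["wrist_force"][:2],1),np.round(o["wrist_force"][2],1),"open",o["opening"],"q6",o["q"][5])
    print("shift",np.round(R.T@(w-p),4),"roll",round(r,4));print("tool axes in fixture",np.round(np.block([[F.T,np.zeros((2,1))],[np.zeros((1,2)),np.ones((1,1))]])@R,3).tolist())
if __name__=="__main__":plan(*map(float,sys.argv[1:4]))
E
python3 go.py -65 -117 150
```

```text
t 0.5 fix [-319.1 -541.8] z 231.24815137761723 F(fix) [-0.3  0. ] -0.1 open 0.08538520607970947 q6 90.00107140412102
shift [ 0.0813 -0.3104 -0.3855] roll 0.3537
tool axes in fixture [[-0.0, 0.346, -0.938], [0.0, -0.938, -0.346], [-1.0, -0.0, 0.0]]
```

Call:
apply_moves:
  commands:
    - [0.08,-0.31,-0.385,0.354,1]
    - [0.08,-0.31,-0.385,0.354,1]
    - [0.08,-0.31,-0.385,0.354,1]
    - [0.08,-0.31,-0.385,0.354,1]
    - [0.08,-0.31,-0.385,0.354,1]
    - [0.08,-0.31,-0.385,0.354,1]
    - [0.08,-0.31,-0.385,0.354,1]
    - [0.08,-0.31,-0.385,0.354,1]
    - [0.08,-0.31,-0.385,0.354,1]
    - [0.08,-0.31,-0.385,0.354,1]
    - [0.08,-0.31,-0.385,0.354,1]
    - [0.08,-0.31,-0.385,0.354,1]

```text
time: 1.7
ee_pos: [0.4328, -0.1358, 0.151]
tcp_rot: [-4.6, 90.0, 169.6]
wrist_force: [-0.9, -0.8, -0.0]
opening: 0.0855
```

```bash
python3 go.py -65 -117 9
```

```text
t 1.7 fix [ -65.1 -116.4] z 150.97704662029994 F(fix) [-0.8 -0.9] -0.0 open 0.08545590734247652 q6 168.31644121331328
shift [ 0.142   0.0006 -0.0003] roll 0.0029
tool axes in fixture [[-0.001, 0.003, -1.0], [0.0, -1.0, -0.003], [-1.0, -0.0, 0.001]]
```

Call:
apply_moves:
  commands:
    - [0.05,0,0,0.003,1]
    - [0.1,0,0,0.003,1]
    - [0.13,0,0,0.003,1]
    - [0.142,0,0,0.003,1]
    - [0.142,0,0,0.003,1]
    - [0.142,0,0,0.003,1]

```text
time: 2.3
ee_pos: [0.4335, -0.1367, 0.0108]
tcp_rot: [162.1, 89.9, -23.9]
wrist_force: [-0.1, 0.7, 0.1]
opening: 0.0852
```

```bash
python3 go.py -12 -117 9
python3 - <<'E'
from workcell import cams;import cv2
cv2.imwrite("pics/w1.png",cams.camera("wrist")["frame"])
E
```

```text
t 2.3 fix [ -64.4 -117.3] z 10.806905423780659 F(fix) [-0.1  0.7] 0.1 open 0.08521002029975706 q6 168.4649680496265
shift [ 0.0019 -0.0003 -0.0524] roll -0.0011
tool axes in fixture [[0.001, -0.001, -1.0], [-0.0, -1.0, 0.001], [-1.0, 0.0, -0.001]]
```

View pics/w1.png

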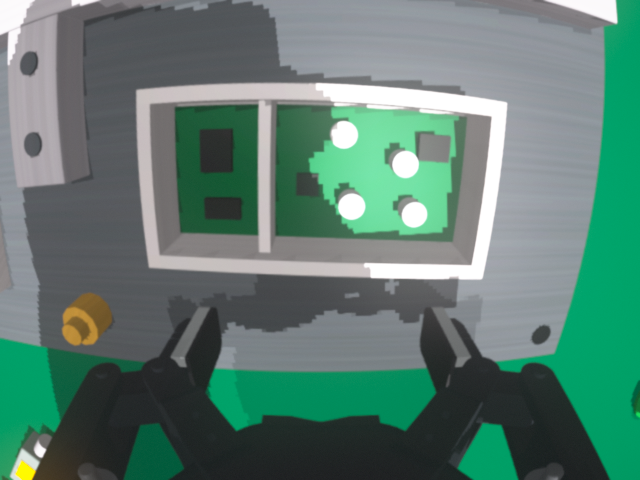

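The wrist view shows both fingertips level behind the near long side of the housing (rows 310–370), and the plug clear at (87,318). I push in x toward the rail, slowly.

Call:
apply_moves:
  commands:
    - [0.001,0,-0.006,0,1]
    - [0.001,0,-0.012,0,1]
    - [0.001,0,-0.017,0,1]
    - [0.001,0,-0.022,0,1]
    - [0.001,0,-0.027,0,1]
    - [0.001,0,-0.032,0,1]
    - [0.001,0,-0.037,0,1]
    - [0.001,0,-0.042,0,1]
    - [0.001,0,-0.046,0,1]
    - [0.001,0,-0.05,0,1]
    - [0.001,0,-0.054,0,1]
    - [0.001,0,-0.056,0,1]

```text
time: 3.55
ee_pos: [0.4899, -0.1425, 0.0102]
tcp_rot: [165.2, 89.9, -20.7]
wrist_force: [-0.9, 0.6, -1.1]
opening: 0.0851
```

```bash
python3 go.py -3 -117 9
```

```text
t 3.55 fix [  -7.7 -117.2] z 10.152587023253734 F(fix) [-0.9  0.5] -1.1 open 0.08512541398929557 q6 169.7343461582594
shift [ 0.0012 -0.0002 -0.0047] roll -0.0008
tool axes in fixture [[0.002, -0.001, -1.0], [-0.001, -1.0, 0.001], [-1.0, 0.001, -0.002]]
```

Call:
apply_moves:
  commands:
    - [0,0,-0.001,0,1]
    - [0,0,-0.002,0,1]
    - [0,0,-0.003,0,1]
    - [0,0,-0.004,0,1]
    - [0,0,-0.005,0,1]
    - [0,0,-0.005,0,1]

```text
time: 4.15
ee_pos: [0.4942, -0.143, 0.0101]
tcp_rot: [132.4, 90.0, -53.6]
wrist_force: [-5.4, 0.4, 2.2]
opening: 0.0851
```

```bash
python3 go.py 0 -117 9
python3 - <<'E'
from workcell import cams;import cv2
cv2.imwrite("pics/w2.png",cams.camera("wrist")["frame"])
E
```

```text
t 4.15 fix [  -3.4 -117.2] z 10.10329850190236 F(fix) [-5.4 -0.1] 2.2 open 0.08513789901651847 q6 169.82139934419612
shift [ 0.0011 -0.0002 -0.0034] roll -0.0007
tool axes in fixture [[0.001, -0.001, -1.0], [-0.001, -1.0, 0.001], [-1.0, 0.001, -0.001]]
```

View pics/w2.png

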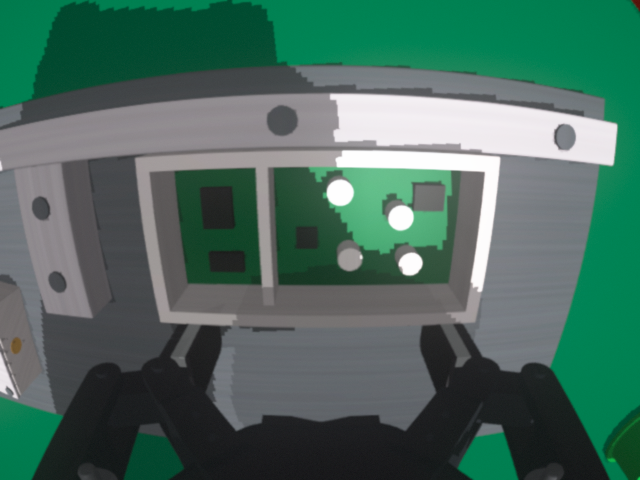

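The housing now appears to be nearly touching the rail (top edge about row 158, fingers at rows 325–365). I press on in 1 mm steps to be sure it is seated.

Call:
apply_moves:
  commands:
    - [0,0,-0.001,0,1]
    - [0,0,-0.002,0,1]
    - [0,0,-0.002,0,1]
    - [0,0,-0.002,0,1]

```text
time: 4.6
ee_pos: [0.4941, -0.143, 0.0101]
tcp_rot: [11.7, 89.8, -174.3]
wrist_force: [-13.8, 0.9, 7.8]
opening: 0.0854
```

```bash
python3 go.py -35 -220 90
```

```text
t 4.6 fix [  -3.4 -117.3] z 10.086910953288077 F(fix) [-13.8  -0.5] 7.8 open 0.08539208394352087 q6 169.8382865663132
shift [-0.0797  0.1028  0.0318] roll -0.0006
tool axes in fixture [[-0.003, -0.001, -1.0], [-0.001, -1.0, 0.001], [-1.0, 0.001, 0.003]]
```

Seated on the rail: the force rose to 14 N with no further travel. Next I back off, lift, shut the fingers and go round to the outer end.

Call:
apply_moves:
  commands:
    - [0,0,0.012,0,1]
    - [0,0,0.02,0,1]
    - [-0.04,0,0.02,0,1]
    - [-0.08,0,0.02,0,0]
    - [-0.08,0.045,0,0,-1]
    - [-0.08,0.09,-0.025,0,-1]
    - [-0.08,0.097,-0.042,0,-1]
    - [-0.08,0.097,-0.042,0,-1]
    - [-0.08,0.097,-0.042,0,-1]
    - [-0.08,0.097,-0.042,0,-1]
    - [-0.08,0.097,-0.042,0,-1]

```text
time: 5.7
ee_pos: [0.5258, -0.243, 0.0903]
tcp_rot: [13.5, 89.8, -172.4]
wrist_force: [0.1, 0.2, -0.2]
opening: 0.0003
```

```bash
python3 go.py 39 -213 19
python3 - <<'E'
from workcell import cams;import cv2
cv2.imwrite("pics/w3.png",cams.camera("wrist")["frame"])
E
```

```text
t 5.7 fix [  38.3 -213.5] z 90.33176624316866 F(fix) [0.1 0.2] -0.2 open 0.00025763519001600617 q6 161.13042113695224
shift [ 0.0713 -0.0006 -0.0009] roll 0.0001
tool axes in fixture [[-0.003, 0.0, -1.0], [-0.001, -1.0, -0.0], [-1.0, 0.001, 0.003]]
```

View pics/w3.png

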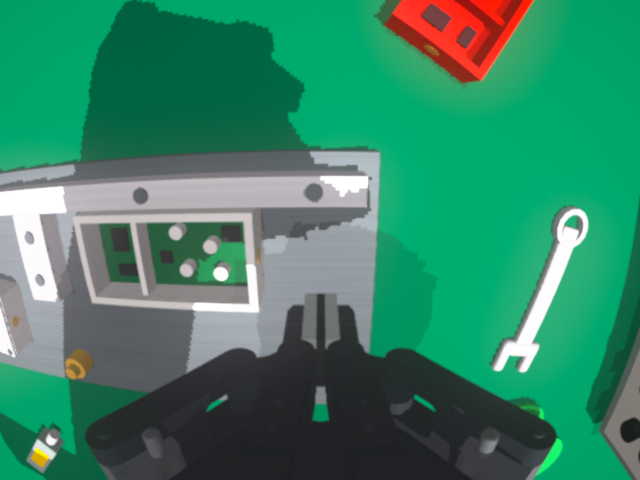

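Call:
apply_moves:
  commands:
    - [0.04,0,0,0,-1]
    - [0.065,0,0,0,-1]
    - [0.07,0,0,0,-1]
    - [0.07,0,0,0,-1]
    - [0.07,-0.007,0,0,-1]
    - [0.07,-0.014,0,0,-1]
    - [0.07,-0.019,0,0,-1]
    - [0.07,-0.024,0,0,-1]
    - [0.07,-0.029,0,0,-1]
    - [0.07,-0.034,0,0,-1]
    - [0.07,-0.039,0,0,-1]
    - [0.07,-0.044,0,0,-1]

```text
time: 6.95
ee_pos: [0.5303, -0.1991, 0.0205]
tcp_rot: [21.6, 89.8, -164.3]
wrist_force: [-0.1, -2.5, 1.2]
opening: 0.0001
```

```bash
python3 go.py 39 -150 20
python3 - <<'E'
from workcell import cams;import cv2
cv2.imwrite("pics/w4.png",cams.camera("wrist")["frame"])
E
```

```text
t 6.95 fix [  38.3 -169.4] z 20.487518207224603 F(fix) [ 0.2 -2.5] 1.2 open 9.298104220940186e-05 q6 165.3661649678858
shift [ 0.0005 -0.0194 -0.0007] roll -0.0
tool axes in fixture [[-0.003, 0.0, -1.0], [-0.001, -1.0, 0.0], [-1.0, 0.001, 0.003]]
```

View pics/w4.png

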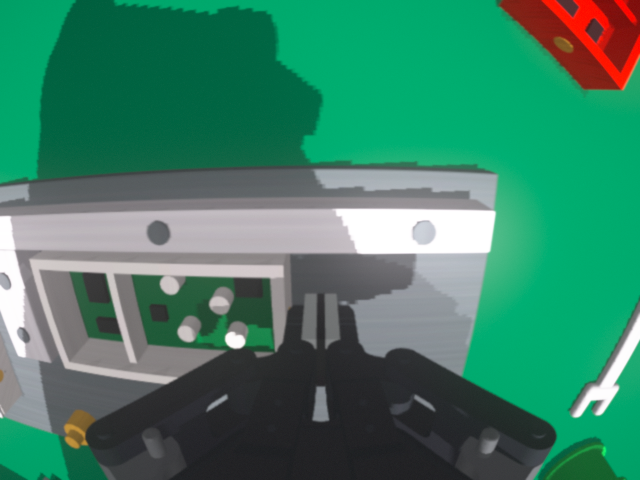

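Contact made, pushing at 2.5 N; the housing is sliding along the rail toward the stop (left edge about col 35). Continue.

Call:
apply_moves:
  commands:
    - [0,-0.005,0,0,-1]
    - [0,-0.009,0,0,-1]
    - [0,-0.012,0,0,-1]
    - [0,-0.015,0,0,-1]
    - [0,-0.017,0,0,-1]
    - [0,-0.018,0,0,-1]
    - [0,-0.019,0,0,-1]
    - [0,-0.019,0,0,-1]

```text
time: 7.8
ee_pos: [0.5322, -0.1793, 0.0203]
tcp_rot: [2.0, 89.8, 176.1]
wrist_force: [0.2, -1.0, 0.8]
opening: 0.0
```

```bash
python3 go.py 39 -150 20
```

```text
t 7.8 fix [  38.1 -149.5] z 20.26234316561193 F(fix) [ 0.3 -0.9] 0.8 open 2.479615038304891e-05 q6 167.2708913710831
shift [ 0.0003  0.0005 -0.0009] roll 0.0005
tool axes in fixture [[-0.003, 0.0, -1.0], [-0.0, -1.0, -0.0], [-1.0, 0.0, 0.003]]
```

Call:
apply_moves:
  commands:
    - [0,-0.001,0,0,-1]
    - [0,-0.002,0,0,-1]
    - [0,-0.003,0,0,-1]
    - [0,-0.003,0,0,-1]
    - [0,-0.003,0,0,-1]

```text
time: 8.3
ee_pos: [0.5324, -0.1781, 0.0204]
tcp_rot: [52.0, 89.7, -134.0]
wrist_force: [-0.8, -11.3, 0.8]
opening: -0.0003
```

```bash
python3 go.py 39 -150 20
```

```text
t 8.3 fix [  38.2 -148.3] z 20.375993833728753 F(fix) [  0.4 -11.4] 0.8 open -0.0002714620123232292 q6 167.57240116276165
shift [ 0.0004  0.0017 -0.0008] roll -0.0009
tool axes in fixture [[-0.003, -0.001, -1.0], [-0.004, -1.0, 0.001], [-1.0, 0.004, 0.003]]
```

Stop contact made (11 N, travel stopped). Now a second press on the rail with both fingers to square it.

Call:
apply_moves:
  commands:
    - [0,0.01,0,0,-1]
    - [0,0.015,0,0,-1]
    - [-0.04,0.015,0,0,-1]
    - [-0.07,0.015,0.01,0,0]
    - [-0.07,-0.02,0.05,0,1]
    - [-0.07,-0.06,0.066,0,1]
    - [-0.07,-0.068,0.066,0,1]
    - [-0.07,-0.068,0.066,0,1]
    - [-0.07,-0.068,0.066,0,1]
    - [-0.07,-0.068,0.066,0,1]
    - [-0.07,-0.068,0.066,0,1]

```text
time: 9.4
ee_pos: [0.4742, -0.1042, 0.09]
tcp_rot: [46.4, 89.7, -139.6]
wrist_force: [-0.6, 0.5, 0.2]
opening: 0.0854
```

```bash
python3 go.py -28 -80 10
python3 - <<'E'
from workcell import cams;import cv2
cv2.imwrite("pics/w5.png",cams.camera("wrist")["frame"])
E
```

```text
t 9.4 fix [-27.3 -80.7] z 90.0266332492436 F(fix) [-0.6  0.4] 0.2 open 0.08540988360951927 q6 173.75128242574266
shift [ 0.08   -0.001   0.0005] roll -0.002
tool axes in fixture [[-0.003, -0.002, -1.0], [-0.004, -1.0, 0.002], [-1.0, 0.004, 0.003]]
```

View pics/w5.png

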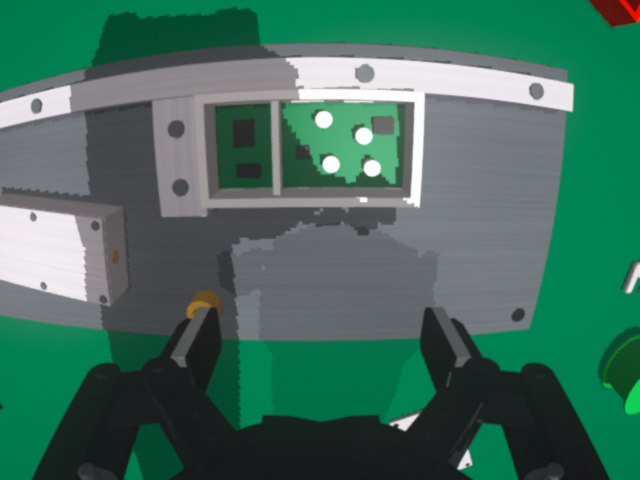

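The housing sits against the rail and the stop. The plug at (203,303) works out to fixture x ≈ −69, so it clears the fingers at x ≈ −28 ± 11. I descend and press.

Call:
apply_moves:
  commands:
    - [0.05,0,0,0,1]
    - [0.074,0,0,0,1]
    - [0.08,0,0,0,1]
    - [0.08,0,0,0,1]
    - [0.08,0,-0.008,0,1]
    - [0.08,0,-0.015,0,1]
    - [0.08,0,-0.02,0,1]
    - [0.08,0,-0.023,0,1]
    - [0.08,0,-0.025,0,1]
    - [0.08,0,-0.026,0,1]
    - [0.08,0,-0.026,0,1]

```text
time: 10.55
ee_pos: [0.4977, -0.1068, 0.01]
tcp_rot: [23.3, 89.5, -162.7]
wrist_force: [-13.0, 0.8, 8.6]
opening: 0.0855
```

```bash
python3 go.py -3.4 -80 10
```

```text
t 10.55 fix [ -3.6 -80.8] z 10.039331337539991 F(fix) [-13.1  -0.5] 8.6 open 0.08545867161334374 q6 174.0070709066609
shift [ 0.     -0.0008 -0.0002] roll -0.0014
tool axes in fixture [[-0.008, -0.001, -1.0], [-0.003, -1.0, 0.001], [-1.0, 0.003, 0.008]]
```

Call:
apply_moves:
  commands:
    - [0,0,0.012,0,1]
    - [0,0,0.018,0,1]
    - [-0.05,0,0.018,0,1]
    - [-0.1,0,0.02,0,1]
    - [-0.15,0.05,0.05,0,1]
    - [-0.15,0.1,0.09,0,1]
    - [-0.15,0.15,0.13,0,1]
    - [-0.15,0.2,0.16,0,1]
    - [-0.15,0.25,0.16,0,1]
    - [-0.15,0.28,0.16,0,1]
    - [-0.15,0.28,0.16,0,1]

```text
time: 11.65
ee_pos: [0.309, -0.3707, 0.1626]
tcp_rot: [35.2, 89.5, -150.9]
wrist_force: [0.3, 0.6, 0.6]
opening: 0.0856
```

```bash
python3 go.py 0 0 200
python3 - <<'E'
from m import *;from go import C,F
from workcell import cams
c=cams.camera("top");f=c["frame"].astype(int);br=f.min(2)>130
P=cloud(c)[...,2]
roi=lambda a,b,e,g:np.pad(np.ones((g-b,e-a),bool),((b,480-g),(a,640-e)))
# rim of the open housing: >35 mm
m=(P>.035)&(P<.05)&roi(315,225,430,300)
for z,n,q in((.04,"open",m),(.04,"cov",br&roi(205,255,300,322))):
    r=rect(c,q,z);print(n,np.round(r,1),"fix",np.round(F.T@(r[:2]-C),1),"yaw rel",round(r[2]+5.9,2))
cv2.imwrite("pics/top2.png",cv2.resize(c["frame"][200:365,165:485],None,fx=2.5,fy=2.5,interpolation=cv2.INTER_CUBIC))
E
```

```text
t 11.65 fix [-164.1 -362.8] z 162.60781743832447 F(fix) [0.2 0.7] 0.6 open 0.08555751882909729 q6 136.18083631994148
shift [-0.0402 -0.3632 -0.1627] roll -0.0033
tool axes in fixture [[-0.007, -0.003, -1.0], [-0.005, -1.0, 0.003], [-1.0, 0.005, 0.007]]
open [ 540.6 -105.5   -5.9   61.9  120. ] fix [ 38.9 -75.2] yaw rel 0.02
cov [500.8  90.4 -13.3  63.5 121.9] fix [-20.7 115.6] yaw rel -7.39
```

View pics/top2.png

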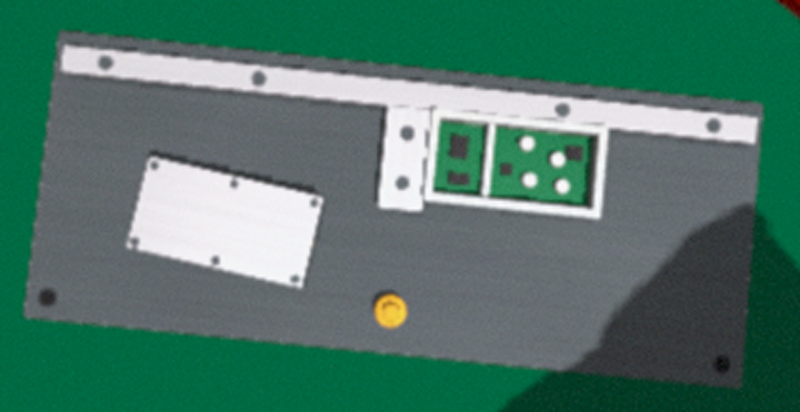

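The open housing sits in the corner at fixture (38.9, −75.2), square to 0.02°. The covered housing and the plug are unmoved, so I hand in.

```bash
python3 -c "
from workcell import bot
print(bot.job_done())"
```

```text
the job is handed in; nothing more can be done
None
```

I slid the open housing home into its corner, on the right (negative y) side of the stop block, and handed the job in at about 12 s of the 37 s allowed.

- **Moves:** I pushed it to the rail with both open fingers on its near long side, then along the rail to the stop block with the shut fingers. A second two-finger press on the rail squared it. Each contact showed as force rising with no further travel: 14 N at the rail, 11 N at the stop and 13 N on the second press.
- **Housing position:** After the arm withdrew, the top camera put it at fixture (38.9, −75.2) mm against the nominal (39, −75). It was square to within 0.02° of the fixture angle I measured. That camera is only good to about 2 mm, so the contact forces are the better evidence that it is seated.
- **Left alone:** The covered housing measured the same before and after, within 0.2 mm and 0.1°. The brass plug looks unmoved in the final picture, though I did not measure it.

The robot was clear of everything at hand-in. No check failed or disagreed.

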